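# Draw the tray of tins out to its catch with the pull hook

### The arm

A 6-joint arm with a two-finger parallel gripper is mounted at the origin on a cart in front of the work surface, level with it; the furniture and walls round the work are solid. World frame = base frame: x ahead of the robot, y to its left, z up, the work surface at z = 0. Lengths are in m, angles in rad, forces in N, time in s.
With the tool pointing down it reaches from about 0.275 to 0.85 m from the base axis. Payload 19 kg.
Tool frame: the origin (TCP) lies at the very end of the fingers, on their centre line; the grasp point (between the pads) lies robot.hold_point_z behind it (robot.hold_point_z is the distance from the TCP to the grasp point, in m); z points along the fingers, y is the line along which they close (so a half turn about z gives the same grasp; the last joint's range is limited). The gripper opens to 85 mm and grips with 20 to 120 N. Pads are 22 mm wide; open, the fingers measure 114 mm over their backs; the gripper's body (76 mm by 85 mm) begins 54 mm behind the grasp point. The pads swing forward as they close: fully open they stand 13 mm farther back than shut.
Start: joints at [1.193, 0.15, 1.437, -0, 1.554, -0.134], TCP at [0.139, 0.558, 0.231] pointing down, gripper open.
Joint ranges: [-2.8, 2.8], [-0.68, 2.1], [0.12, 2.68], [-1.39, 4.53], [0.16, 2.79], [-2.81, 2.81]. Speed limits (rad/s): [1.89, 1.89, 2.22, 3.01, 3.01, 3.01].

### API

Orientations are given as a unit quaternion [w, x, y, z].
In Python, from rig import robot, imaging, sign_off gives the robot as it stands. The module is installed in compiled form; this text tells all that it offers.
- The arm moves only by the tool carry_out, never from a script. Its argument "targets" is a list that holds one entry, the list of rows, each a list of 4 numbers: the shift along the tool's x, y, z scaled (see below), then the turn about the tool's z scaled (see below). A call has 1 to 8 rows; each row shifts and turns the commanded pose from where the row before left it, along the tool's axes as they then stand; what a row does not reach is not made up. The controller multiplies each number of a shift by 0.2 m and each number of a turn by pi rad. A row lasts 1/8 s, in which the tool goes at most 62.5 mm and 10.7 degrees, less where a joint would pass 70% of its speed; a pose out of reach is approached as far as the arm can. A call with a number of a shift or a turn outside -1 to 1 is refused whole. A call with a gripper value outside its range is refused whole. "fingers" is the finger opening in mm, from 0 to 85.4, set as the call begins (left out, the last holds). The fingers move at their own pace and stop on an object; the grip force is fixed at half the most. Time passes only in rows, so rows that do not move let the fingers close. It gives the time, the measured TCP pose, the force, the opening and the grip force at its end, in the units of the state.
- robot.read_state(): the state, without advancing time (a new reading comes with each control period).
- imaging.capture(name): name is "scene" or "top" or "wrist"; returns the picture (400x640x3 uint8, red, green, blue); there is no depth.
- imaging.camera_params(name): a dict with "K" (3x3 intrinsics, pixels), "D" ([k1, k2, p1, p2, k3] as OpenCV has them; the pictures are not rectified), "world_to_cam" (4x4, takes a point from world to camera coordinates). Camera axes: x right, y up, looking along -z (the intrinsics and any distortion apply to the point x, -y, -z); pixel columns grow to the right and rows downward; lengths in m; the calibration is good to about 2 mm. A picture is of the moment at which its call begins: read the wrist's pose just before it. camera_params takes no time and is no camera call; for the wrist camera it gives the pose at the moment of the call.
- sign_off(): hands the job in; it is judged then, once.
The state is a dict: "t": time; "joint_positions": joint angles; "joint_vel": joint speeds; "joint_torque": joint torques, N m; "eef_pos": TCP position; "eef_rot": TCP orientation; "wrist_force": force on the tool from outside, world axes, zero at the start; "moment": the same for the moment, N m; "grip_width": finger opening in m; "finger_force": force on a finger pad.
Only numpy, scipy, OpenCV 4.12 (cv2) and the standard library are available. Lean on these libraries where they do the work, as an engineer would, in place of code of your own. Each camera call takes 0.05 s, during which the arm holds its last target. There are 200 camera calls.

### The job

The blue tray of tins has been pushed to the back under the little bench shelf, where a hand does not fit. Take the pull hook by its wooden handle, hook it behind the tray's steel pull and draw the tray steadily out, by feel, until its spring catch drops in and it comes up against its end stop; seat it there with a firm pull of about 15 N, never over 20 N, and keep the hand itself off the tray. Then unhook and lay the hook flat on the bench, clear of tray and shelf, leaving the tins standing and the other goods where they are.

Things in the scene. Friction and masses are not known exactly. Their poses are not given: they have to be found in the camera images.
- shelf_unit: fixed grey slotted-angle shelf, 280 mm wide, 138 deep, 168 high; origin on the bench under the middle of its front edge; x into the bay, y left, z up. Front edge's underside 150 mm up. Two runners 26 high, 180 mm apart, reach 86 mm out in front. A hidden catch with end stop on the left one holds the tray when its origin is 34 mm inside to 8 mm outside the front edge; where differs; feel for it.
- tray: loose blue steel tray on the runners, sliding along the shelf's x: 90 mm deep (x), 176 wide, front wall 78 high; 0.4 kg plus two tins of 0.3 kg; origin under its floor's middle, 10 mm above the bench; x into the bay, z up. Starts 80 to 86 mm inside the front edge; drags with 3 to 9 N. Its left side member reaches 30 mm ahead of the front wall, 43 mm above the bench.
- tray_pull (a point): middle of the upright bar of the tray's pull, a steel bow standing in the middle of the front wall: bar 8 mm thick, straight 18 mm up and down from here, 24 mm free between bar and front wall, legs to the wall at top and bottom; 73 mm in front of the tray's origin, 45 mm above it. Axes as the tray.
- pull_hook: loose hook lying flat, 0.16 kg: wooden handle 100 mm long (x -55 to +45), 22 wide (y), 30 high; from it an 8 mm steel rod, its middle 15 mm above the underside, cranks 14 mm to -y, runs forward and curls to +y into a half-round hook, front at x = 140, tip at x = 126 to 134, y to +22; open to +y and to the handle. Origin on the underside, mid grip; z up; balances near x = +10.
- hook_throat (a point): where the middle of the pull's bar sits when the hook draws on it: inside the curl, 128 mm ahead of the hook's origin on its middle line, 15 mm above its underside. From this point the curl's metal reaches 12 mm ahead, its tip 2 mm back and 22 mm to +y, the rod 18 mm to -y. Axes as the hook.
- catch (a joint): the catch's sprung roller (m): 0 sprung right out, larger pressed in. About 4.5 mm while it rides along the tray's side, under 1 mm once it has dropped into the tray's notch. The tray then has 2 mm of play, and an end stop 1.5 mm past the notch's middle bars it from coming farther: there the pull rises steeply.
- tray_tin_left: green-labelled tin standing loose in the tray's left half, 75 mm across, 110 mm high; origin under its middle
- tray_tin_right: blue-topped brown-labelled tin standing loose in the tray's right half, 75 mm across, 110 mm high; origin under its middle
- red_tin: loose red-and-white tin standing on the bench left of the runners, 75 mm across, 110 mm high, not to be disturbed; origin under its middle
- white_carton: loose white-and-red carton standing on the bench right of the shelf, 67 x 99 mm, 96 mm high, not to be disturbed; origin under its middle
Things that resemble listed ones, but are neither listed nor needed, are in the scene too. What is shaped like the tray_tin_right but purple or yellow is not meant.

How it is judged:
By the outcome, as a careful person would: the job done as asked, in the order asked, and still so for the second after the job is handed in, with the robot touching nothing.
It also fails if it takes over 72 s, if anything falls off the work surface, if the arm or the gripper's body presses on something with over 40 N, if the wrist force passes 120 N, or if a joint passes its speed limit or range.

## Working session

There is one attempt and no reset: what is moved stays moved. The work goes in short steps, Python scripts to look and compute and a tool call to move; the robot and the scene stay as the last step left them, time stands still between calls to the robot, and variables do not carry over. Pictures are saved under pics/ and viewed, at most 10 in all, crops included, and the job is handed in when it is done.

Besides the shell and the picture viewer there is one more tool, called after ">>>" as name([rows], argument=value, ...), one row to a line, values as JSON. carry_out: Moves the arm, as the interface text tells. Its arguments: {"type":"object","properties":{"targets":{"type":"array","items":{"type":"array","items":{"type":"array","items":{"type":"number"}}}},"fingers":{"type":"number"}},"required":["targets"]}

```bash
mkdir -p pics
cat > h.py <<'E'
import numpy as np, cv2
from rig import robot, imaging, sign_off
def snap(n,f):
    p=imaging.camera_params(n); im=imaging.capture(n)
    cv2.imwrite('pics/'+f,im[:,:,::-1]); return im,p
def ray(p,uv):
    q=cv2.undistortPoints(np.array([[uv]],float),np.array(p['K']),np.array(p['D']))[0,0]
    T=np.array(p['world_to_cam']); R=T[:3,:3]
    return -R.T@T[:3,3], R.T@np.array([q[0],-q[1],-1.])
def onz(p,uv,z):
    c,d=ray(p,uv); return c+d*(z-c[2])/d[2]
def proj(p,X):
    T=np.array(p['world_to_cam']); x=T[:3,:3]@np.array(X)+T[:3,3]
    return cv2.projectPoints(np.array([[x[0],-x[1],-x[2]]]),np.zeros(3),np.zeros(3),np.array(p['K']),np.array(p['D']))[0][0,0]
def tri(ps,uvs):
    A=np.zeros((3,3));b=np.zeros(3)
    for p,u in zip(ps,uvs):
        c,d=ray(p,u); d=d/np.linalg.norm(d); M=np.eye(3)-np.outer(d,d); A+=M;b+=M@c
    return np.linalg.solve(A,b)
E
python3 - <<'E'
from h import *
print(robot.hold_point_z, robot.read_state())
a,p=snap('scene','s0.png'); b,q=snap('top','t0.png'); c,w=snap('wrist','w0.png')
cv2.imwrite('pics/st.png',np.vstack([a,b])[:,:,::-1][:,:,:])
print(p['world_to_cam'],q['world_to_cam'],p['K'],q['K'])
E
```

```text
0.0187 {'t': 0.0, 'joint_positions': array([ 1.19299837e+00,  1.50961657e-01,  1.43802184e+00,  3.42557324e-07,
        1.55382525e+00, -1.33998938e-01]), 'joint_vel': array([-0.00113608,  0.0006951 , -0.00194579,  0.00013157,  0.00033367,
       -0.00203579]), 'joint_torque': array([-2.48383294e-04, -7.13051748e+01, -5.70842099e+01, -4.23507527e-05,
        9.15023731e-03, -3.02336605e-05]), 'eef_pos': array([0.13872379, 0.55775316, 0.23069391]), 'eef_rot': array([-1.54071427e-04,  1.21597820e-01,  9.92579267e-01, -5.88203824e-04]), 'wrist_force': array([ 0.48735752, -0.22806202,  0.43245039]), 'moment': array([ 0.03507674, -0.01781391, -0.02660043]), 'finger_force': 0.0, 'grip_width': 0.08520299943836339}
[[-0.55518442  0.83160236 -0.0144148   0.13242493]
 [-0.54984829 -0.35396923  0.75655313  0.29600609]
 [ 0.62404897  0.42795246  0.65377333 -1.8229613 ]
 [ 0.          0.          0.          1.        ]] [[-2.05760860e-01 -9.78602258e-01 -2.99862761e-04  2.87814999e-01]
 [ 7.69158262e-01 -1.61912607e-01  6.18206985e-01 -4.09917616e-01]
 [-6.05027302e-01  1.26972159e-01  7.86015289e-01 -1.07840835e+00]
 [ 0.00000000e+00  0.00000000e+00  0.00000000e+00  1.00000000e+00]] [[458.393156     0.         309.67917906]
 [  0.         458.393156   199.76440741]
 [  0.           0.           1.        ]] [[408.54053357   0.         319.80681933]
 [  0.         408.54053357 205.1792241 ]
 [  0.           0.           1.        ]]
```

View pics/s0.png

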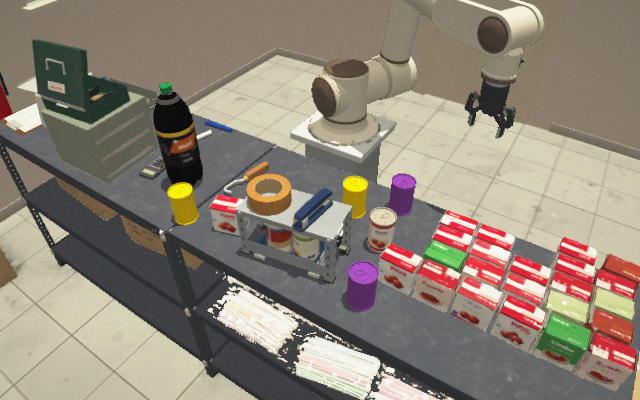

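View pics/t0.png

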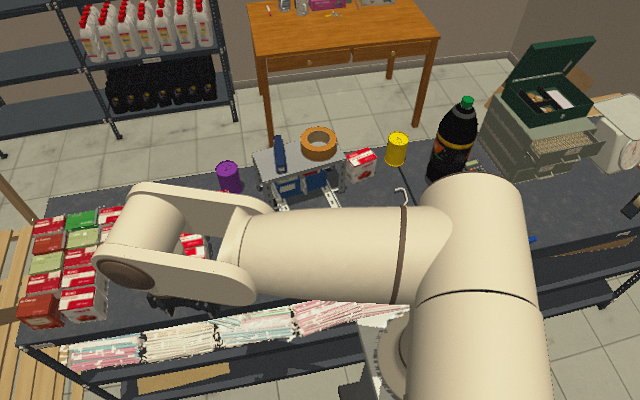

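The scene picture shows the shelf (240–350, 190–275) seen from behind, and the hook lying with its orange handle at (257,172) and its curl at (230,190). The red tin is at (382,228) and the white carton at (226,213). In the top picture the arm hides most of this. I'll work out rough positions and enlarge the scene crop.

Run:
```python
from h import *
from scipy.spatial.transform import Rotation as Ro
im=cv2.imread('pics/s0.png'); p=imaging.camera_params('scene'); q=imaging.camera_params('top'); w=imaging.camera_params('wrist')
for n,uv,z in [('handle',(257,172),.03),('rodbend',(230,190),.015),('handle end',(268,165),.03),('redtin top',(382,215),.11),('carton top',(226,202),.096),('shelf backL',(352,207),.168),('shelf back R',(240,190),.168)]:
    print(n,onz(p,uv,z).round(3))
print('top hook curl',onz(q,(403,190),.015).round(3),'shelf corners', [onz(q,u,.168).round(3) for u in [(253,152),(335,158),(262,180),(338,170)]])
s=robot.read_state(); R=Ro.from_quat(np.roll(s['eef_rot'],-1)).as_matrix(); print(R.round(3))
T=np.array(w['world_to_cam']); c=-T[:3,:3].T@T[:3,3]; print('cam in tool',R.T@(c-s['eef_pos']), 'look',R.T@(-T[2,:3]),'camx',R.T@T[0,:3],w['K'])
a=cv2.resize(im[145:305,190:430],None,fx=3.3,fy=3.3,interpolation=cv2.INTER_CUBIC); cv2.imwrite('pics/s0c.png',a)
```

```text
handle [ 0.454 -0.07   0.03 ]
rodbend [ 0.564 -0.098  0.015]
handle end [ 0.402 -0.063  0.03 ]
redtin top [0.499 0.416 0.11 ]
carton top [0.681 0.003 0.096]
shelf backL [0.573 0.36  0.168]
shelf back R [0.678 0.065 0.168]
top hook curl [ 0.564 -0.122  0.015] shelf corners [array([0.7  , 0.369, 0.168]), array([0.618, 0.114, 0.168]), array([0.573, 0.354, 0.168]), array([0.565, 0.117, 0.168])]
[[-0.97   0.241 -0.   ]
 [ 0.241  0.97  -0.001]
 [ 0.    -0.001 -1.   ]]
cam in tool [ 0.06883199 -0.00051568 -0.14257766] look [-2.73506799e-01  4.21690950e-04  9.61869977e-01] camx [-1.31929804e-04  9.99999878e-01 -4.75921495e-04] [[340.5703708    0.         324.51709907]
 [  0.         340.5703708  200.24557561]
 [  0.           0.           1.        ]]
```

View pics/s0c.png

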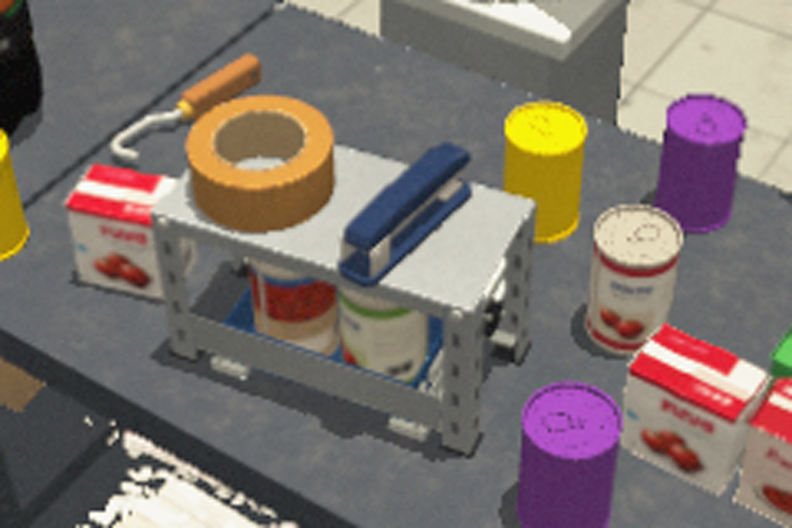

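The hook lies with its handle toward the robot and its curl toward +x. The tip points to +y in the world, so it is right side up. The shelf faces the robot. Next I'll move to where the wrist camera sees both the shelf's front and the hook.

>>> carry_out([
  [[-0.16,-0.16,0,0],[-0.16,-0.16,0,0],[-0.16,-0.16,0,0],[-0.16,-0.16,0,0],[-0.16,-0.16,0,0],[-0.16,-0.16,0,0],[-0.16,-0.16,0,0],[-0.16,-0.16,0,0]],
])

```text
t: 1.15
eef_pos: [0.3259, 0.2464, 0.2313]
eef_rot: [0.0, 0.122, 0.993, -0.0]
wrist_force: [1.8, 0.1, -0.3]
grip_width: 0.0856
finger_force: 0.0
```

Run:
```python
from h import *
c,w=snap('wrist','w1.png'); np.save('w1.npy',w,allow_pickle=True)
b,q=snap('top','t1.png'); p=imaging.camera_params('scene')
print(robot.read_state()['t'],robot.read_state()['eef_pos'])
for n,uv,z in [('shelf bR',(238.5,207),.168),('bL',(325,239),.168),('fL',(352,207),.168),('yellow top',(355,182),.11),('purple',(403,180),.11),('cola',(167,90),.3)]: print(n,onz(p,uv,z).round(3))
cv2.imwrite('pics/w1b.png',cv2.resize(c[:,:,::-1],(800,500),interpolation=cv2.INTER_CUBIC))
```

```text
1.25 [0.32694521 0.24496564 0.23123249]
shelf bR [0.735 0.108 0.168]
bL [0.71  0.362 0.168]
fL [0.573 0.36  0.168]
yellow top [0.412 0.281 0.11 ]
purple [0.325 0.398 0.11 ]
cola [ 0.535 -0.345  0.3  ]
```

View pics/w1b.png

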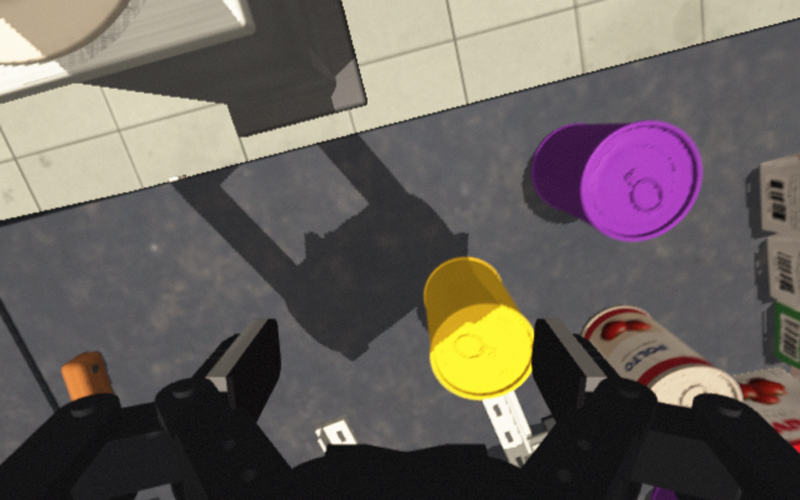

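The wrist camera looks back toward the base. The yellow tin stands in front of the shelf at (481,350), and the red-and-white tin is at (690,385). I'll turn the wrist about 76° and raise it, so the shelf's mouth comes clear of the fingers.

>>> carry_out([
  [[0,0,-0.07,0.053],[0,0,-0.07,0.053],[0,0,-0.07,0.053],[0,0,-0.07,0.053],[0,0,-0.07,0.053],[0,0,-0.07,0.053],[0,0,-0.07,0.053],[0,0,-0.07,0.053]],
])

```text
t: 2.25
eef_pos: [0.3252, 0.2481, 0.3436]
eef_rot: [-0.0, 0.711, 0.704, -0.0]
wrist_force: [0.2, 0.4, 0.2]
grip_width: 0.0853
finger_force: 0.0
```

>>> carry_out([
  [[-0.14,0.2,0,0],[-0.14,0.2,0,0],[-0.14,0.2,0,0],[0,0,0,0],[0,0,0,0]],
])

```text
t: 2.88
eef_pos: [0.4447, 0.1636, 0.3431]
eef_rot: [-0.0, 0.709, 0.705, -0.0]
wrist_force: [-0.6, 0.4, 0.3]
grip_width: 0.0851
finger_force: 0.0
```

Run:
```python
from h import *
s=robot.read_state(); c,w=snap('wrist','w2.png'); np.save('w2.npy',w,allow_pickle=True)
print(s['t'],s['eef_pos'],s['eef_rot'],s['joint_positions'])
cv2.imwrite('pics/w2b.png',cv2.resize(c[:,:,::-1],(800,500),interpolation=cv2.INTER_CUBIC))
```

```text
2.875 [0.44467649 0.1635694  0.34313159] [-2.67043278e-04  7.08921292e-01  7.05287523e-01 -2.00620470e-04] [ 1.89517217e-01 -7.53647103e-02  1.44886286e+00  2.22820534e-04
  1.76872578e+00  1.94699894e-01]
```

View pics/w2b.png

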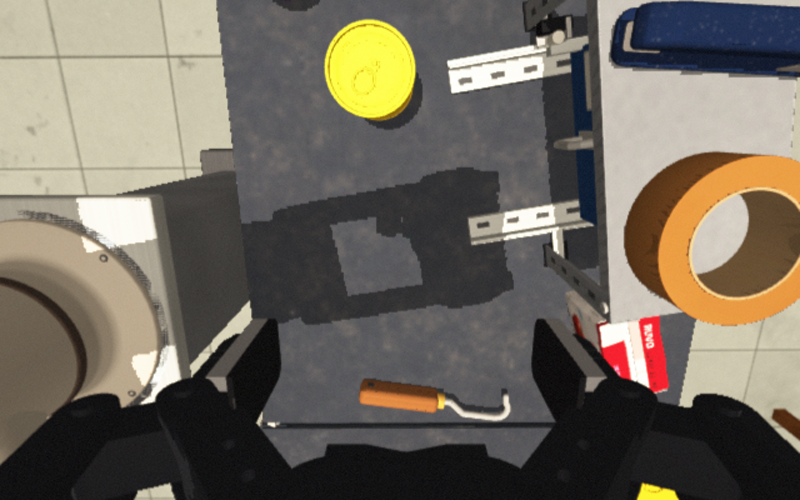

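This one view holds everything:
- Hook: handle (360–440, 395), curl at (505,405), tip at (506,392).
- Runner tips: (449,78) and (470,232).
- Pull: standing out at about (558,143).
- Shelf's front edge: along x≈600.
- Yellow tin: (371,70).

Only one hook is in view, and it fits the description (wooden handle, steel curl). I'll confirm it and read pixels from an enlarged crop.

Run:
```python
from h import *
im=cv2.imread('pics/w2.png')
a=cv2.resize(im[0:200,350:500],None,fx=3,fy=3,interpolation=cv2.INTER_CUBIC)
b=cv2.resize(im[295:345,280:420],None,fx=5,fy=5,interpolation=cv2.INTER_CUBIC)[:, :]
b=cv2.resize(im[280:350,330:420],None,fx=3.8,fy=3.8,interpolation=cv2.INTER_CUBIC)
C=np.zeros((600,800,3),np.uint8); C[:600,:450]=a; C[:b.shape[0],452:452+b.shape[1]]=b[:,:348]
g=cv2.resize(im[80:140,430:500],None,fx=4.9,fy=4.9,interpolation=cv2.INTER_CUBIC); C[270:270+g.shape[0],452:452+g.shape[1]]=g
cv2.imwrite('pics/w2c.png',C)
```

```text
(no output)
```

View pics/w2c.png

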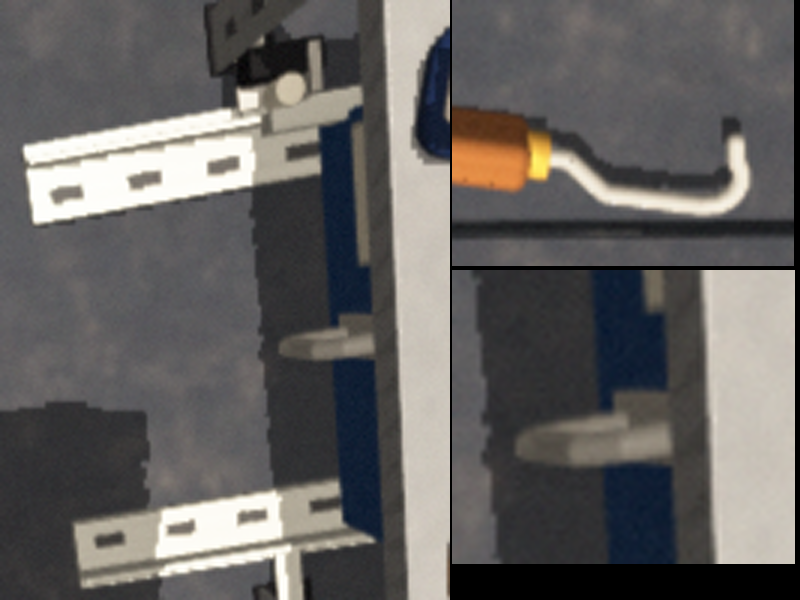

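The crop confirms the hook. The pull's front end is at crop (280,345), which is original (443,115). The fascia lines and runner edges are clear too. Now the numbers.

```bash
cat > m.py <<'E'
from h import *
w=np.load('w2.npy',allow_pickle=True).item(); im=cv2.imread('pics/w2.png')
def cr(x,y): return (350+x/3-1/3,y/3-1/3)
def cb(x,y): return (330+(x-452)/3.8-.37,280+y/3.8-.37)
yaw=lambda a,b: round(np.degrees(np.arctan2(*(b-a)[[1,0]])),2)
for n,(a,b),z in [('edge150',((358,0),(385,600)),.15),('edge168',((383,0),(410,600)),.168),('runL in',((35,222),(320,172)),.02),('runL out',((24,158),(255,118)),.026),('runR in',((75,520),(340,482)),.02),('runR out',((83,585),(375,535)),.026)]:
    A,B=onz(w,cr(*a),z),onz(w,cr(*b),z); print(n,A.round(4),B.round(4),yaw(A,B))
for z in (.06,.077,.085): print('pull front z',z,onz(w,cr(280,345),z).round(4))
hsv=cv2.cvtColor(im,cv2.COLOR_BGR2HSV)
def big(lo,hi,box):
    m=cv2.inRange(hsv,lo,hi); k=np.zeros_like(m); x0,y0,x1,y1=box; k[y0:y1,x0:x1]=m[y0:y1,x0:x1]
    c=max(cv2.findContours(k,0,1)[0],key=cv2.contourArea); return c
c=big((5,120,60),(18,255,255),(270,295,365,340)); r=cv2.minAreaRect(c); bp=cv2.boxPoints(r)
print('handle box',bp.round(1)); P=np.array([onz(w,u,.022) for u in bp]); print(P.round(4),'centre',P.mean(0).round(4),[np.linalg.norm(P[i]-P[i-1]).round(4) for i in range(4)],[yaw(P[i],P[i-1]) for i in range(4)])
for n,u in [('ferrule',(540,157)),('bend in',(615,192)),('rod fwd',(715,205)),('curl front',(748,180)),('tip',(737,140))]: print(n,onz(w,cb(*u),.015).round(4))
c=big((22,150,80),(35,255,255),(250,0,345,105)); e=cv2.minEnclosingCircle(c); print('yellow',e,[onz(w,e[0],z).round(4) for z in (.11,)])
d=np.array([onz(w,q[0].astype(float),.11) for q in c]); print('yellow extents',d.min(0),d.max(0))
E
python3 m.py
```

```text
edge150 [0.5727 0.3195 0.15  ] [0.602  0.1368 0.15  ] -80.87
edge168 [0.5728 0.3148 0.168 ] [0.6017 0.1419 0.168 ] -80.5
runL in [0.4929 0.2691 0.02  ] [0.613  0.2884 0.02  ] 9.12
runL out [0.4871 0.2937 0.026 ] [0.582  0.3085 0.026 ] 8.85
runR in [0.5145 0.1392 0.02  ] [0.6354 0.1562 0.02  ] 8.05
runR out [0.5184 0.1096 0.026 ] [0.6516 0.1326 0.026 ] 9.83
pull front z 0.06 [0.589  0.2187 0.06  ]
pull front z 0.077 [0.5832 0.2192 0.077 ]
pull front z 0.085 [0.5805 0.2195 0.085 ]
handle box [[286.1 322.4]
 [288.5 302.7]
 [355.9 311.1]
 [353.4 330.8]]
[[ 0.383  -0.099   0.022 ]
 [ 0.3881 -0.0638  0.022 ]
 [ 0.4926 -0.0792  0.022 ]
 [ 0.4894 -0.115   0.022 ]] centre [ 0.4383 -0.0893  0.022 ] [np.float64(0.1076), np.float64(0.0356), np.float64(0.1056), np.float64(0.0359)] [np.float64(-8.56), np.float64(-98.21), np.float64(171.59), np.float64(84.9)]
ferrule [ 0.4887 -0.1019  0.015 ]
bend in [ 0.5208 -0.1192  0.015 ]
rod fwd [ 0.5636 -0.1259  0.015 ]
curl front [ 0.5768 -0.1136  0.015 ]
tip [ 0.571  -0.0941  0.015 ]
yellow ((296.8620910644531, 55.4957389831543), 40.333858489990234) [array([0.4173, 0.2798, 0.11  ])]
yellow extents [0.37925451 0.24113287 0.11      ] [0.45325095 0.31630995 0.11      ]
```

The shelf's yaw comes out at about 9.2° from six edges. The runner tips put the shelf origin at (0.588, 0.215), and the edge line agrees. The pull bar measures about 11–13 mm inside the edge, where 7–13 is expected. One lower look should sharpen the bar position by a second ray.

>>> carry_out([
  [[0,0,0.21,0],[0,0,0.21,0],[0,0,0.21,0],[0,0,0.21,0],[0,0,0,0]],
])

```text
t: 3.55
eef_pos: [0.4432, 0.1637, 0.1736]
eef_rot: [-0.001, 0.708, 0.706, -0.002]
wrist_force: [0.4, 0.2, 0.9]
grip_width: 0.0851
finger_force: 0.0
```

Run:
```python
from h import *
s=robot.read_state(); c,w=snap('wrist','w3.png'); np.save('w3.npy',w,allow_pickle=True)
print(s['t'],s['eef_pos'])
for X in [(.598,.218,.035),(.6,.218,.055),(.598,.218,.075)]: print(proj(w,X))
im=c[:,:,::-1]
C=np.zeros((600,800,3),np.uint8)
C[:,:500]=cv2.resize(im[60:180,490:590],(500,600),interpolation=cv2.INTER_CUBIC)
C[:188,500:]=cv2.resize(im,(300,188))
cv2.imwrite('pics/w3c.png',C)
```

```text
3.55 [0.44315335 0.16368828 0.17362336]
[516.99650414 121.37022895]
[534.1228503  122.72359479]
[548.24755117 124.31807411]
```

View pics/w3c.png

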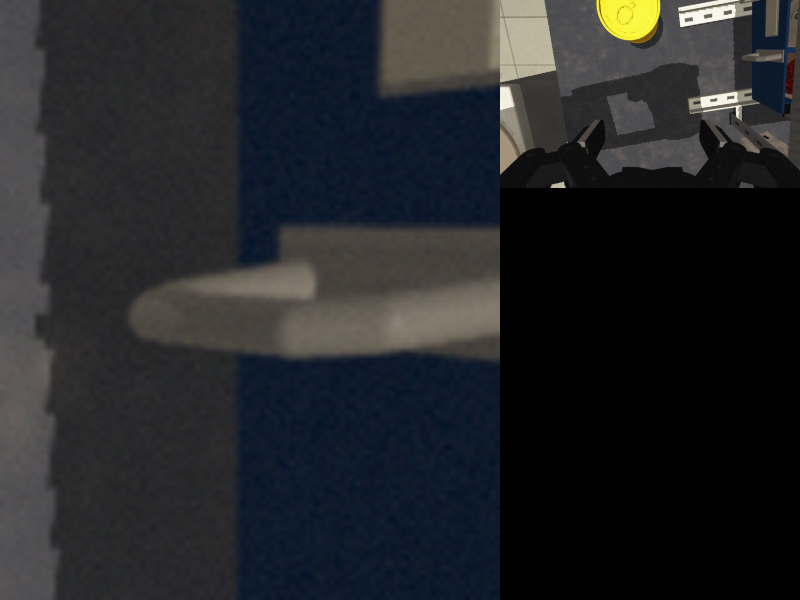

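The lower view shows the bar running from its bottom front, crop (128,318) = (515.5,123.3), to its top front, crop (278,335) = (545.5,126.7). Triangulating with the first view.

Run:
```python
from h import *
a=np.load('w2.npy',allow_pickle=True).item();b=np.load('w3.npy',allow_pickle=True).item()
P=tri([a,b],[(443.0,114.7),(515.5,123.3)]); print('bar bottom front',P, proj(a,P),proj(b,P))
for z in (.030,.034,.038): print(z,onz(b,(515.5,123.3),z).round(4), onz(a,(443,114.7),z).round(4))
for z in (.074,.078,.082): print(z,onz(b,(545.5,126.7),z).round(4))
# runner tips: left end / right end for the origin along x, hook point frame
hx=np.array([np.cos(np.radians(-8.5)),np.sin(np.radians(-8.5))]); hy=np.array([-hx[1],hx[0]])
for n,p in dict(hand=(.4383,-.0893),ferr=(.4887,-.1019),rodf=(.5636,-.1259),curl=(.5768,-.1136),tip=(.571,-.0941)).items(): print(n,np.array(p)@hx,np.array(p)@hy)
```

```text
bar bottom front [0.59764768 0.21710785 0.03400912] [442.88790065 115.24207991] [515.73054585 122.44179834]
0.03 [0.5997 0.2162 0.03  ] [0.5991 0.2177 0.03  ]
0.034 [0.5976 0.2164 0.034 ] [0.5977 0.2178 0.034 ]
0.038 [0.5954 0.2167 0.038 ] [0.5964 0.2179 0.038 ]
0.074 [0.597  0.2163 0.074 ]
0.078 [0.5945 0.2166 0.078 ]
0.082 [0.592  0.2169 0.082 ]
hand 0.44668503332540244 -0.023534251700110823
ferr 0.4983938314190761 -0.028546257257538607
rodf 0.5760185454519943 -0.04121171308461678
curl 0.5872554990914773 -0.027095733738354347
tip 0.5786369235669507 -0.008667218987348721
```

Run:
```python
from h import *
w=np.load('w2.npy',allow_pickle=True).item()
bp=[(286.1,322.4),(288.5,302.7),(355.9,311.1),(353.4,330.8)]
R0,L0,L1,R1=bp
A0,A1=onz(w,R0,.03),onz(w,R1,.03); B0,B1=onz(w,L0,.002),onz(w,L1,.002)
for A,B in ((A0,A1),(B0,B1)):
    print(A.round(4),B.round(4),np.linalg.norm(B-A).round(4),np.degrees(np.arctan2(*(B-A)[[1,0]])).round(2))
print('width',np.linalg.norm((A0+A1-B0-B1)[:2]/2))
for yaw in (-7.5,-8.5,-9.5):
    t=np.radians(yaw); hx=np.array([np.cos(t),np.sin(t)]); hy=np.array([-hx[1],hx[0]])
    print(yaw,'hand long',(A0+A1+B0+B1)[:2]@hx/4+.005,'lat',(A0+A1+B0+B1)[:2]@hy/4,'rod lat+14',np.array((.5636,-.1259))@hy+.014,'tip lat-22',np.array((.571,-.0941))@hy-.022)
s=robot.read_state(); print(s['eef_pos'],s['joint_positions'])
```

```text
[ 0.3841 -0.0933  0.03  ] [ 0.4886 -0.109   0.03  ] 0.1057 -8.54
[ 0.3855 -0.0766  0.002 ] [ 0.4947 -0.0926  0.002 ] 0.1103 -8.38
width 0.017004152491467577
-7.5 hand long 0.45160392820184525 lat -0.03489172301841839 rod lat+14 -0.03725834611174167 tip lat-22 -0.04076450569762612
-8.5 hand long 0.45214485279182 lat -0.02709209556853484 rod lat+14 -0.027211713084616784 tip lat-22 -0.03066721898734872
-9.5 hand long 0.45254957272804486 lat -0.019284215603894095 rod lat+14 -0.017152526570459528 tip lat-22 -0.020567292158206553
[0.44431106 0.16377215 0.17584206] [ 1.90239316e-01 -3.59788794e-02  1.74685922e+00  3.20959015e-06
  1.43150912e+00  1.94097515e-01]
```

Hook origin is about (0.441, −0.094) with yaw −8.5°. The bar is at (0.6005, 0.2175), and the yellow tin clears the drawing lane by about 50 mm. Now over the handle and turn.

>>> carry_out([
  [[-0.26,0.006,0,0],[-0.26,0.006,0,0],[-0.26,0.006,0,0],[-0.26,0.006,0,0],[-0.255,0.006,0,0],[0,0,0,-0.057],[0,0,0,-0.057],[0,0,0,-0.057]],
])

```text
t: 4.6
eef_pos: [0.4505, -0.096, 0.178]
eef_rot: [0.002, 0.494, 0.87, 0.0]
wrist_force: [0.2, -1.0, 0.3]
grip_width: 0.0854
finger_force: 0.0
```

>>> carry_out([
  [[0,0,0,-0.057],[0,0,0,-0.057],[0,0,0,-0.057],[0,0,0,-0.057],[0,0,0,-0.056],[0,0,0,0],[0,0,0,0]],
])

```text
t: 5.48
eef_pos: [0.4501, -0.0958, 0.1765]
eef_rot: [0.001, 0.075, 0.997, -0.0]
wrist_force: [0.5, -0.0, -0.3]
grip_width: 0.0853
finger_force: 0.0
```

```bash
cat > d.py <<'E'
import sys
from h import *
def delta(x,y,yaw):
    s=robot.read_state(); q=s['eef_rot']; ph=2*np.arctan2(q[2],q[1]); e=s['eef_pos']
    tx=np.array([np.cos(ph),np.sin(ph)]); ty=np.array([np.sin(ph),-np.cos(ph)])
    d=np.array([x,y])-e[:2]
    dy=(ph-np.radians(yaw)+np.pi)%(2*np.pi)-np.pi
    print('t',s['t'],'pos',e.round(4),'phi',np.degrees(ph).round(2),'dx',d@tx/.2,'dy',d@ty/.2,'turn',dy/np.pi,'W',s['wrist_force'].round(2),'j6',s['joint_positions'][5].round(2),'tilt',q[[0,3]].round(4))
delta(*map(float,sys.argv[1:4]))
E
python3 d.py .449 -.095 171.5
```

```text
t 5.475 pos [ 0.4501 -0.0958  0.1765] phi 171.39 dx 0.006100740228973373 dy 0.0033437609826975374 turn -0.0006296024395818319 W [ 0.48 -0.   -0.32] j6 -1.8 tilt [ 0.0008 -0.0003]
```

>>> carry_out([
  [[0,0,0.2,0],[0,0,0.2,0],[0,0,0.2,0],[0,0,0.13,0],[0,0,0.08,0],[0,0,0.05,0],[0,0,0,0]],
])

```text
t: 6.35
eef_pos: [0.4498, -0.0959, 0.0034]
eef_rot: [-0.0, 0.073, 0.997, -0.0]
wrist_force: [0.1, 0.4, 1.5]
grip_width: 0.0855
finger_force: 0.0
```

>>> carry_out([
  [[0,0,0,0],[0,0,0,0],[0,0,0,0],[0,0,0,0],[0,0,0,0],[0,0,0,0],[0,0,0,0],[0,0,0,0]],
], fingers=5)

```text
t: 7.35
eef_pos: [0.45, -0.096, 0.0038]
eef_rot: [0.0, 0.073, 0.997, -0.0]
wrist_force: [-1.3, 0.8, 7.4]
grip_width: 0.0212
finger_force: 59.8
```

Gripped at 21 mm. Lift and turn to the shelf's heading.

>>> carry_out([
  [[0,0,-0.05,0],[0,0,-0.1,0],[0,0,-0.15,0],[0,0,-0.15,0],[0,0,-0.05,-0.033],[0,0,0,-0.033],[0,0,0,-0.033],[0,0,0,0]],
])

```text
t: 8.35
eef_pos: [0.4497, -0.0959, 0.1038]
eef_rot: [0.0, -0.082, 0.997, -0.0]
wrist_force: [0.0, 1.1, -2.1]
grip_width: 0.0211
finger_force: 58.7
```

```bash
python3 d.py .4497 .1606 189.2
```

```text
t 8.35 pos [ 0.4497 -0.0959  0.1038] phi 189.41 dx -0.20974871913289028 dy 1.2651236322431725 turn 0.001141797116127449 W [ 0.02  1.05 -2.09] j6 -2.11 tilt [ 0.0001 -0.0001]
```

>>> carry_out([
  [[-0.035,0.21,0,0],[-0.035,0.21,0,0],[-0.035,0.21,0,0],[-0.035,0.21,0,0],[-0.035,0.21,0,0],[-0.035,0.215,0,0.001],[0,0,0.15,0],[0,0,0.15,0]],
])

```text
t: 9.35
eef_pos: [0.4497, 0.1612, 0.0429]
eef_rot: [0.0, -0.08, 0.997, -0.0]
wrist_force: [-0.2, 0.3, -1.7]
grip_width: 0.0211
finger_force: 59.2
```

>>> carry_out([
  [[0,0,0,0],[0,0,0,0]],
])

```text
t: 9.6
eef_pos: [0.4502, 0.1606, 0.0445]
eef_rot: [0.0, -0.08, 0.997, 0.0]
wrist_force: [0.4, 0.4, -1.5]
grip_width: 0.0211
finger_force: 59.1
```

```bash
python3 d.py .4497 .1606 189.2
python3 - <<'E'
from h import *
c,q=snap('top','t2.png'); d,p=snap('scene','s2.png')
print(proj(q,(.6005,.2175,.055)),proj(q,(.45,.16,.05)),proj(q,(.568,.18,.05)))
a=cv2.resize(c[110:260,230:390,::-1],None,fx=4,fy=4,interpolation=cv2.INTER_CUBIC)
cv2.imwrite('pics/t2c.png',a)
E
```

```text
t 9.6 pos [0.4502 0.1606 0.0445] phi 189.17 dx 0.0026054565125879204 dy 0.0006709542529792366 turn -0.00014637241194602094 W [ 0.36  0.41 -1.48] j6 -1.55 tilt [0.0005 0.    ]
[305.32467596 190.05935148] [332.02807303 223.77848296] [318.23853145 196.54846595]
```

View pics/t2c.png

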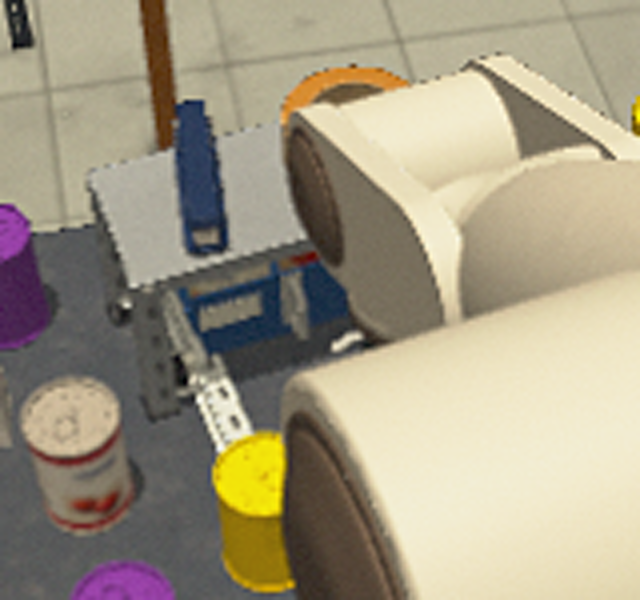

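The top view shows the pull's bow at crop (293,305) and the hook's tip at (332,347), to the right of the pull and in front of it, at the right height. I'll check this against the prediction.

Run:
```python
from h import *
q=imaging.camera_params('top')
cv=lambda X:(proj(q,X)-[230,110])*4+1.5
ux=np.array([.9871,.1599,0]);uy=np.array([-.1599,.9871,0])
for off in (.116,.118,.120):
    th=np.array([.4502,.1606,.0565])+off*ux
    print(off,'tip end',cv(th+.022*uy+.002*ux),'front',cv(th+.012*ux+.003*uy))
B=np.array([.6005,.2175,.055]);print('bar',cv(B+[0,0,.018]),cv(B),cv(B-[0,0,.018]), 'z.08/.03 front',cv(B-.004*ux+[0,0,.022]),cv(B-.004*ux-[0,0,.022]))
```

```text
0.116 tip end [330.49970296 351.21634512] front [347.71295714 336.16794109]
0.118 tip end [329.65542054 349.46814366] front [346.86020384 334.44548076]
0.12 tip end [328.81259676 347.72295465] front [346.00890989 332.72597297]
bar [302.19191436 307.71148532] [302.79870385 321.73740592] [303.39389787 335.47913003] z.08/.03 front [303.69283634 307.96718077] [305.12426284 341.87999477]
```

The prediction matches to about 2 px, so go forward beside the bar (51 mm, 2 mm wider), watching force.

>>> carry_out([
  [[0,-0.01,0,0],[-0.07,0,0,0],[-0.07,0,0,0],[-0.06,0,0,0],[-0.03,0,0,0],[-0.025,0,0,0],[0,0,0,0]],
])

```text
t: 10.58
eef_pos: [0.5004, 0.1668, 0.0432]
eef_rot: [-0.0, -0.081, 0.997, -0.0]
wrist_force: [0.7, 0.5, -1.6]
grip_width: 0.0212
finger_force: 59.1
```

```bash
python3 d.py .4950 .1668 189.2
```

```text
t 10.575 pos [0.5004 0.1668 0.0432] phi 189.25 dx 0.0267577254773898 dy 0.004393976751080884 turn 0.0002953765527786858 W [ 0.68  0.45 -1.61] j6 -1.56 tilt [-0.0001 -0.0001]
```

Depth is as planned, with no contact. Sidestep 34 mm so the tip passes behind the bar.

>>> carry_out([
  [[0,0.03,0,0],[0,0.03,0,0],[0,0.03,0,0],[0,0.03,0,0],[0,0.03,0,0],[0,0.02,0,0],[0,0,0,0]],
])

```text
t: 11.45
eef_pos: [0.4948, 0.2006, 0.0432]
eef_rot: [-0.0, -0.081, 0.997, -0.0]
wrist_force: [0.6, 0.6, -1.4]
grip_width: 0.0214
finger_force: 59.1
```

>>> carry_out([
  [[0.01,0,0,0],[0.01,0,0,0],[0.01,0,0,0],[0,0,0,0]],
])

```text
t: 11.95
eef_pos: [0.4888, 0.1993, 0.0433]
eef_rot: [-0.0, -0.081, 0.997, -0.0]
wrist_force: [-0.2, 1.0, -2.0]
grip_width: 0.0208
finger_force: 59.1
```

Hooked in behind the bar with no side contact. Now draw gently to find contact.

>>> carry_out([
  [[0.01,0,0,0],[0.01,0,0,0],[0.005,0,0,0],[0,0,0,0]],
])

```text
t: 12.45
eef_pos: [0.4843, 0.1986, 0.0434]
eef_rot: [0.0, -0.081, 0.997, -0.0]
wrist_force: [4.5, 1.0, -2.5]
grip_width: 0.0211
finger_force: 59.0
```

>>> carry_out([
  [[0.005,0,0,0],[0.005,0,0,0],[0.005,0,0,0],[0.005,0,0,0]],
])

```text
t: 12.95
eef_pos: [0.4806, 0.1978, 0.0435]
eef_rot: [0.001, -0.081, 0.997, -0.0]
wrist_force: [7.4, -0.9, -3.1]
grip_width: 0.0207
finger_force: 59.0
```

```bash
python3 d.py .4950 .1668 189.2
```

```text
t 12.95 pos [0.4806 0.1978 0.0435] phi 189.24 dx -0.04611525298526952 dy -0.16464870645310997 turn 0.00020404742995499438 W [ 7.4  -0.85 -3.12] j6 -1.49 tilt [ 0.0006 -0.0001]
```

Contact shows at TCP x≈0.484, just where predicted, with a drag of about 7 N. Draw on steadily; the stop can't come before about 46 mm of travel.

>>> carry_out([
  [[0.0075,0,0,0],[0.01,0,0,0],[0.01,0,0,0],[0.01,0,0,0],[0.01,0,0,0],[0.01,0,0,0],[0.01,0,0,0],[0.01,0,0,0]],
])

```text
t: 13.95
eef_pos: [0.4654, 0.1954, 0.0435]
eef_rot: [0.001, -0.081, 0.997, -0.0]
wrist_force: [7.8, -0.2, -4.6]
grip_width: 0.0214
finger_force: 59.0
```

>>> carry_out([
  [[0.01,0,0,0],[0.01,0,0,0],[0.01,0,0,0],[0.01,0,0,0],[0.01,0,0,0],[0.01,0,0,0],[0.01,0,0,0],[0.01,0,0,0]],
])

```text
t: 14.95
eef_pos: [0.4496, 0.1928, 0.0435]
eef_rot: [0.001, -0.081, 0.997, -0.0]
wrist_force: [8.7, -0.1, -3.6]
grip_width: 0.0211
finger_force: 59.0
```

```bash
python3 d.py .4950 .1668 189.2
```

```text
t 14.95 pos [0.4496 0.1928 0.0435] phi 189.24 dx -0.20315528124598692 dy -0.1649099802390557 turn 0.0002104841654592462 W [ 8.65 -0.09 -3.61] j6 -1.48 tilt [ 0.0007 -0.0001]
```

Drag holds steady at about 8–9 N with ~35 mm travelled. Slowing down now.

>>> carry_out([
  [[0.008,0,0,0],[0.006,0,0,0],[0.005,0,0,0],[0.005,0,0,0],[0.005,0,0,0],[0.005,0,0,0],[0.005,0,0,0],[0.0025,0,0,0]],
])

```text
t: 15.95
eef_pos: [0.4415, 0.1915, 0.0436]
eef_rot: [0.001, -0.081, 0.997, -0.0]
wrist_force: [8.2, -0.1, -2.2]
grip_width: 0.0212
finger_force: 58.9
```

>>> carry_out([
  [[0.0025,0,0,0],[0.0025,0,0,0],[0.0025,0,0,0]],
])

```text
t: 16.32
eef_pos: [0.44, 0.1913, 0.0435]
eef_rot: [0.001, -0.081, 0.997, -0.0]
wrist_force: [7.4, 0.5, -3.4]
grip_width: 0.021
finger_force: 58.9
```

>>> carry_out([
  [[0.0025,0,0,0],[0.0025,0,0,0],[0.0025,0,0,0]],
])

```text
t: 16.7
eef_pos: [0.4385, 0.191, 0.0436]
eef_rot: [0.001, -0.081, 0.997, -0.0]
wrist_force: [7.0, -0.8, -3.0]
grip_width: 0.0212
finger_force: 58.9
```

>>> carry_out([
  [[0.0025,0,0,0],[0.0025,0,0,0],[0.0025,0,0,0]],
])

```text
t: 17.08
eef_pos: [0.437, 0.1908, 0.0435]
eef_rot: [0.001, -0.081, 0.997, -0.0]
wrist_force: [6.6, -0.6, -4.2]
grip_width: 0.0209
finger_force: 58.9
```

>>> carry_out([
  [[0.0025,0,0,0],[0.0025,0,0,0],[0.0025,0,0,0]],
])

```text
t: 17.45
eef_pos: [0.4355, 0.1906, 0.0436]
eef_rot: [0.001, -0.081, 0.997, -0.0]
wrist_force: [7.7, -0.6, -3.0]
grip_width: 0.0214
finger_force: 58.9
```

>>> carry_out([
  [[0.0025,0,0,0],[0.0025,0,0,0],[0.0025,0,0,0]],
])

```text
t: 17.82
eef_pos: [0.4341, 0.1903, 0.0435]
eef_rot: [0.001, -0.081, 0.997, -0.0]
wrist_force: [7.4, -0.1, -1.9]
grip_width: 0.0207
finger_force: 58.9
```

>>> carry_out([
  [[0.0025,0,0,0],[0.0025,0,0,0],[0.0025,0,0,0]],
])

```text
t: 18.2
eef_pos: [0.4326, 0.1901, 0.0435]
eef_rot: [0.001, -0.081, 0.997, -0.0]
wrist_force: [6.3, 0.7, -3.5]
grip_width: 0.0212
finger_force: 58.9
```

>>> carry_out([
  [[0.0025,0,0,0],[0.0025,0,0,0],[0.0025,0,0,0]],
])

```text
t: 18.58
eef_pos: [0.4311, 0.1899, 0.0436]
eef_rot: [0.001, -0.081, 0.997, -0.0]
wrist_force: [7.3, -0.5, -4.3]
grip_width: 0.0208
finger_force: 58.9
```

>>> carry_out([
  [[0.0025,0,0,0],[0.0025,0,0,0],[0.0025,0,0,0]],
])

```text
t: 18.95
eef_pos: [0.4296, 0.1896, 0.0435]
eef_rot: [0.001, -0.081, 0.997, -0.0]
wrist_force: [7.2, -0.2, -3.4]
grip_width: 0.0209
finger_force: 58.9
```

>>> carry_out([
  [[0.0025,0,0,0],[0.0025,0,0,0],[0.0025,0,0,0]],
])

```text
t: 19.32
eef_pos: [0.4281, 0.1894, 0.0435]
eef_rot: [0.001, -0.081, 0.997, -0.0]
wrist_force: [8.1, 0.3, -3.3]
grip_width: 0.0212
finger_force: 58.9
```

>>> carry_out([
  [[0.0025,0,0,0],[0.0025,0,0,0],[0.0025,0,0,0]],
])

```text
t: 19.7
eef_pos: [0.4267, 0.1891, 0.0436]
eef_rot: [0.001, -0.081, 0.997, -0.0]
wrist_force: [6.8, 0.2, -3.5]
grip_width: 0.021
finger_force: 58.9
```

>>> carry_out([
  [[0.0025,0,0,0],[0.0025,0,0,0],[0.0025,0,0,0]],
])

```text
t: 20.08
eef_pos: [0.4252, 0.1889, 0.0435]
eef_rot: [0.001, -0.081, 0.997, -0.0]
wrist_force: [8.5, 0.3, -3.8]
grip_width: 0.021
finger_force: 58.9
```

>>> carry_out([
  [[0.0025,0,0,0],[0.0025,0,0,0],[0.0025,0,0,0]],
])

```text
t: 20.45
eef_pos: [0.4237, 0.1886, 0.0435]
eef_rot: [0.001, -0.081, 0.997, -0.0]
wrist_force: [6.8, -0.4, -3.0]
grip_width: 0.0211
finger_force: 58.9
```

>>> carry_out([
  [[0.0025,0,0,0],[0.0025,0,0,0],[0.0025,0,0,0]],
])

```text
t: 20.82
eef_pos: [0.4222, 0.1884, 0.0435]
eef_rot: [0.001, -0.081, 0.997, -0.0]
wrist_force: [6.9, 1.1, -3.7]
grip_width: 0.021
finger_force: 58.9
```

>>> carry_out([
  [[0.0025,0,0,0],[0.0025,0,0,0],[0.0025,0,0,0]],
])

```text
t: 21.2
eef_pos: [0.4207, 0.1882, 0.0436]
eef_rot: [0.001, -0.081, 0.997, -0.0]
wrist_force: [8.2, -0.0, -3.8]
grip_width: 0.0211
finger_force: 58.9
```

>>> carry_out([
  [[0.0025,0,0,0],[0.0025,0,0,0],[0.0025,0,0,0]],
])

```text
t: 21.58
eef_pos: [0.4193, 0.1879, 0.0436]
eef_rot: [0.001, -0.081, 0.997, -0.0]
wrist_force: [8.3, -0.0, -3.8]
grip_width: 0.0209
finger_force: 58.9
```

>>> carry_out([
  [[0.0025,0,0,0],[0.0025,0,0,0],[0.0025,0,0,0]],
])

```text
t: 21.95
eef_pos: [0.4178, 0.1877, 0.0435]
eef_rot: [0.001, -0.081, 0.997, 0.0]
wrist_force: [7.7, -0.0, -3.4]
grip_width: 0.0209
finger_force: 58.9
```

>>> carry_out([
  [[0.0025,0,0,0],[0.0025,0,0,0],[0.0025,0,0,0]],
])

```text
t: 22.32
eef_pos: [0.4163, 0.1875, 0.0436]
eef_rot: [0.001, -0.081, 0.997, 0.0]
wrist_force: [8.4, 0.3, -4.1]
grip_width: 0.021
finger_force: 58.9
```

>>> carry_out([
  [[0.0025,0,0,0],[0.0025,0,0,0],[0.0025,0,0,0]],
])

```text
t: 22.7
eef_pos: [0.4148, 0.1872, 0.0436]
eef_rot: [0.001, -0.081, 0.997, 0.0]
wrist_force: [7.1, 0.2, -3.8]
grip_width: 0.0207
finger_force: 58.9
```

>>> carry_out([
  [[0.0025,0,0,0],[0.0025,0,0,0],[0.0025,0,0,0]],
])

```text
t: 23.08
eef_pos: [0.4133, 0.187, 0.0436]
eef_rot: [0.001, -0.081, 0.997, 0.0]
wrist_force: [8.0, 0.4, -3.6]
grip_width: 0.0211
finger_force: 58.9
```

>>> carry_out([
  [[0.0025,0,0,0],[0.0025,0,0,0],[0.0025,0,0,0]],
])

```text
t: 23.45
eef_pos: [0.4119, 0.1868, 0.0436]
eef_rot: [0.001, -0.081, 0.997, 0.0]
wrist_force: [8.2, -0.1, -2.9]
grip_width: 0.0213
finger_force: 58.9
```

>>> carry_out([
  [[0.0025,0,0,0],[0.0025,0,0,0],[0.0025,0,0,0]],
])

```text
t: 23.82
eef_pos: [0.4104, 0.1865, 0.0436]
eef_rot: [0.001, -0.081, 0.997, 0.0]
wrist_force: [8.3, 0.6, -3.1]
grip_width: 0.0207
finger_force: 58.9
```

>>> carry_out([
  [[0.0025,0,0,0],[0.0025,0,0,0],[0.0025,0,0,0]],
])

```text
t: 24.2
eef_pos: [0.4089, 0.1863, 0.0436]
eef_rot: [0.001, -0.081, 0.997, 0.0]
wrist_force: [7.6, -0.1, -4.2]
grip_width: 0.0208
finger_force: 58.9
```

>>> carry_out([
  [[0.0025,0,0,0],[0.0025,0,0,0],[0.0025,0,0,0]],
])

```text
t: 24.58
eef_pos: [0.4074, 0.186, 0.0436]
eef_rot: [0.001, -0.081, 0.997, 0.0]
wrist_force: [6.7, 0.4, -3.7]
grip_width: 0.0209
finger_force: 58.9
```

>>> carry_out([
  [[0.0025,0,0,0],[0.0025,0,0,0],[0.0025,0,0,0]],
])

```text
t: 24.95
eef_pos: [0.4059, 0.1858, 0.0436]
eef_rot: [0.001, -0.081, 0.997, 0.0]
wrist_force: [7.1, 0.8, -4.0]
grip_width: 0.0208
finger_force: 58.9
```

>>> carry_out([
  [[0.0025,0,0,0],[0.0025,0,0,0],[0.0025,0,0,0]],
])

```text
t: 25.32
eef_pos: [0.4044, 0.1856, 0.0436]
eef_rot: [0.001, -0.081, 0.997, 0.0]
wrist_force: [7.4, 0.7, -4.0]
grip_width: 0.0211
finger_force: 58.9
```

>>> carry_out([
  [[0.0025,0,0,0],[0.0025,0,0,0],[0.0025,0,0,0]],
])

```text
t: 25.7
eef_pos: [0.4029, 0.1853, 0.0435]
eef_rot: [0.001, -0.081, 0.997, -0.0]
wrist_force: [7.0, -0.2, -3.6]
grip_width: 0.0209
finger_force: 58.9
```

>>> carry_out([
  [[0.0025,0,0,0],[0.0025,0,0,0],[0.0025,0,0,0]],
])

```text
t: 26.08
eef_pos: [0.4013, 0.185, 0.0435]
eef_rot: [0.0, -0.081, 0.997, -0.0]
wrist_force: [5.7, -1.0, -3.0]
grip_width: 0.021
finger_force: 59.0
```

Force eases (5.7 N) and the tool advanced a touch more, so the catch may be dropping. Smaller steps now.

>>> carry_out([
  [[0.0015,0,0,0],[0.0015,0,0,0]],
])

```text
t: 26.32
eef_pos: [0.4006, 0.1849, 0.0435]
eef_rot: [0.0, -0.081, 0.997, -0.0]
wrist_force: [5.6, -0.5, -3.3]
grip_width: 0.0211
finger_force: 59.0
```

>>> carry_out([
  [[0.0015,0,0,0],[0.0015,0,0,0]],
])

```text
t: 26.58
eef_pos: [0.4, 0.1848, 0.0435]
eef_rot: [0.0, -0.081, 0.997, -0.0]
wrist_force: [6.0, 0.0, -3.0]
grip_width: 0.0207
finger_force: 59.0
```

Drag has stayed about 2 N lower, so the catch is in. On toward the stop.

>>> carry_out([
  [[0.0015,0,0,0],[0.0015,0,0,0]],
])

```text
t: 26.82
eef_pos: [0.3994, 0.1847, 0.0435]
eef_rot: [0.0, -0.081, 0.997, -0.0]
wrist_force: [5.5, 0.4, -3.3]
grip_width: 0.0209
finger_force: 59.0
```

>>> carry_out([
  [[0.0015,0,0,0],[0.0015,0,0,0]],
])

```text
t: 27.08
eef_pos: [0.3988, 0.1847, 0.0435]
eef_rot: [0.0, -0.081, 0.997, -0.0]
wrist_force: [5.0, 1.3, -3.2]
grip_width: 0.0211
finger_force: 59.0
```

>>> carry_out([
  [[0.0015,0,0,0],[0.0015,0,0,0]],
])

```text
t: 27.32
eef_pos: [0.3982, 0.1846, 0.0435]
eef_rot: [0.0, -0.081, 0.997, 0.0]
wrist_force: [5.1, 0.9, -3.6]
grip_width: 0.0207
finger_force: 59.0
```

>>> carry_out([
  [[0.0015,0,0,0],[0.0015,0,0,0]],
])

```text
t: 27.58
eef_pos: [0.3976, 0.1845, 0.0435]
eef_rot: [0.0, -0.081, 0.997, 0.0]
wrist_force: [5.2, 0.6, -3.6]
grip_width: 0.0209
finger_force: 59.0
```

>>> carry_out([
  [[0.0015,0,0,0],[0,0,0,0]],
])

```text
t: 27.82
eef_pos: [0.3973, 0.1844, 0.0434]
eef_rot: [0.0, -0.081, 0.997, 0.0]
wrist_force: [5.4, 0.5, -3.1]
grip_width: 0.0208
finger_force: 59.0
```

>>> carry_out([
  [[0.0015,0,0,0],[0.0015,0,0,0]],
])

```text
t: 28.08
eef_pos: [0.3967, 0.1843, 0.0435]
eef_rot: [0.0, -0.081, 0.997, 0.0]
wrist_force: [4.9, 1.1, -3.5]
grip_width: 0.021
finger_force: 59.0
```

>>> carry_out([
  [[0.0015,0,0,0],[0.0015,0,0,0]],
])

```text
t: 28.32
eef_pos: [0.3961, 0.1843, 0.0435]
eef_rot: [0.0, -0.081, 0.997, 0.0]
wrist_force: [4.6, 1.0, -3.1]
grip_width: 0.0211
finger_force: 59.0
```

>>> carry_out([
  [[0.0015,0,0,0],[0.0015,0,0,0]],
])

```text
t: 28.58
eef_pos: [0.3955, 0.1842, 0.0435]
eef_rot: [0.0, -0.081, 0.997, 0.0]
wrist_force: [4.0, 1.4, -2.4]
grip_width: 0.021
finger_force: 59.0
```

>>> carry_out([
  [[0.0015,0,0,0],[0.0015,0,0,0]],
])

```text
t: 28.82
eef_pos: [0.3949, 0.1841, 0.0435]
eef_rot: [0.0, -0.081, 0.997, 0.0]
wrist_force: [5.4, 1.0, -2.6]
grip_width: 0.0211
finger_force: 59.0
```

>>> carry_out([
  [[0.0015,0,0,0],[0.0015,0,0,0]],
])

```text
t: 29.08
eef_pos: [0.3943, 0.1839, 0.0435]
eef_rot: [0.0, -0.081, 0.997, 0.0]
wrist_force: [4.3, 0.6, -2.3]
grip_width: 0.0211
finger_force: 59.0
```

>>> carry_out([
  [[0.0015,0,0,0],[0.0015,0,0,0]],
])

```text
t: 29.32
eef_pos: [0.3939, 0.1839, 0.0435]
eef_rot: [0.001, -0.081, 0.997, 0.0]
wrist_force: [6.5, 0.8, -3.2]
grip_width: 0.021
finger_force: 59.0
```

The force is rising and the advance is shorter, which looks like the stop. Half-steps.

>>> carry_out([
  [[0.0015,0,0,0],[0,0,0,0]],
])

```text
t: 29.58
eef_pos: [0.3936, 0.1839, 0.0435]
eef_rot: [0.001, -0.081, 0.997, 0.0]
wrist_force: [6.1, 2.0, -3.6]
grip_width: 0.0211
finger_force: 58.9
```

>>> carry_out([
  [[0.0015,0,0,0],[0,0,0,0]],
])

```text
t: 29.82
eef_pos: [0.3934, 0.184, 0.0436]
eef_rot: [0.001, -0.081, 0.997, 0.0]
wrist_force: [8.0, 2.7, -3.8]
grip_width: 0.021
finger_force: 58.9
```

>>> carry_out([
  [[0.0015,0,0,0],[0,0,0,0]],
])

```text
t: 30.08
eef_pos: [0.3932, 0.184, 0.0436]
eef_rot: [0.001, -0.081, 0.997, 0.0]
wrist_force: [8.5, 3.5, -3.6]
grip_width: 0.0209
finger_force: 58.9
```

>>> carry_out([
  [[0.0015,0,0,0],[0,0,0,0]],
])

```text
t: 30.32
eef_pos: [0.393, 0.184, 0.0436]
eef_rot: [0.001, -0.081, 0.997, 0.0]
wrist_force: [7.3, 3.3, -4.4]
grip_width: 0.021
finger_force: 58.9
```

>>> carry_out([
  [[0.002,0,0,0],[0,0,0,0]],
])

```text
t: 30.58
eef_pos: [0.3928, 0.184, 0.0437]
eef_rot: [0.001, -0.081, 0.997, 0.0]
wrist_force: [9.8, 5.2, -5.0]
grip_width: 0.0208
finger_force: 58.9
```

>>> carry_out([
  [[0.002,0,0,0],[0,0,0,0]],
])

```text
t: 30.82
eef_pos: [0.3925, 0.184, 0.0438]
eef_rot: [0.001, -0.081, 0.997, 0.0]
wrist_force: [10.8, 5.6, -4.4]
grip_width: 0.0212
finger_force: 58.9
```

Run:
```python
from h import *
s=robot.read_state();print(s['wrist_force'],s['moment'])
c,q=snap('top','t3.png')
cv2.imwrite('pics/t3c.png',cv2.resize(c[110:260,230:390,::-1],None,fx=4,fy=4,interpolation=cv2.INTER_CUBIC))
```

```text
[10.75743197  5.64780102 -4.43630766] [ 0.93032621 -1.34311335  0.49922756]
```

View pics/t3c.png

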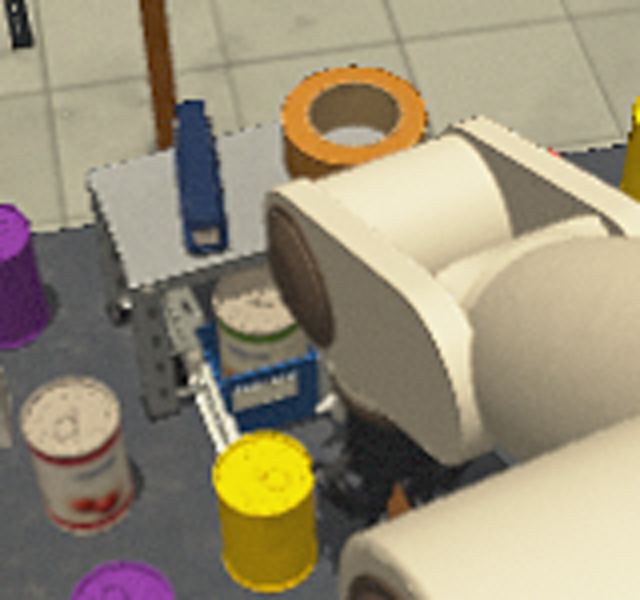

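The top view shows the tray well out with its tin standing, and the pull at the hook at about (330,400). The yellow tin is clear of the gripper. The force is climbing on the stop; seat it to about 15 N.

>>> carry_out([
  [[0.002,0,0,0],[0,0,0,0]],
])

```text
t: 31.12
eef_pos: [0.3922, 0.184, 0.0438]
eef_rot: [0.001, -0.081, 0.997, 0.001]
wrist_force: [12.3, 6.7, -5.0]
grip_width: 0.0211
finger_force: 58.9
```

>>> carry_out([
  [[0.002,0,0,0],[0,0,0,0]],
])

```text
t: 31.38
eef_pos: [0.392, 0.1841, 0.0439]
eef_rot: [0.002, -0.081, 0.997, 0.001]
wrist_force: [13.0, 7.3, -5.3]
grip_width: 0.021
finger_force: 59.0
```

>>> carry_out([
  [[0.0015,0,0,0],[0,0,0,0],[0,0,0,0],[0,0,0,0]],
])

```text
t: 31.88
eef_pos: [0.3918, 0.1841, 0.0439]
eef_rot: [0.002, -0.081, 0.997, 0.001]
wrist_force: [14.6, 8.4, -6.4]
grip_width: 0.0212
finger_force: 59.0
```

About 15.7 N along the shelf, held half a second: seated. Now ease off and unhook.

>>> carry_out([
  [[-0.01,0,0,0],[-0.01,0,0,0],[-0.01,0,0,0],[-0.01,0,0,0],[-0.01,0,0,0],[-0.01,0,0,0],[0,0,0,0]],
])

```text
t: 32.75
eef_pos: [0.4023, 0.1852, 0.0433]
eef_rot: [-0.0, -0.081, 0.997, -0.0]
wrist_force: [-0.7, -0.1, -1.5]
grip_width: 0.021
finger_force: 59.4
```

```bash
python3 d.py .3922 .178 189.2
```

```text
t 32.75 pos [0.4023 0.1852 0.0433] phi 189.25 dx 0.055664337526560664 dy -0.027632378669812517 turn 0.0002783795459962204 W [-0.73 -0.06 -1.49] j6 -1.47 tilt [-0.     -0.0001]
```

Free of load, about 8 mm ahead of the contact. Two more millimetres, then sidestep out.

>>> carry_out([
  [[-0.01,0,0,0],[0,-0.03,0,0],[0,-0.03,0,0],[0,-0.03,0,0],[0,-0.03,0,0],[0,-0.03,0,0],[0,-0.02,0,0],[0,0,0,0]],
])

```text
t: 33.75
eef_pos: [0.4097, 0.1518, 0.0433]
eef_rot: [-0.0, -0.08, 0.997, -0.0]
wrist_force: [0.8, 0.3, -1.4]
grip_width: 0.0211
finger_force: 59.4
```

>>> carry_out([
  [[0.03,0,0,0],[0.05,0,0,0],[0.06,0,0,0],[0.06,0,0,0],[0,0,-0.1,0],[0,0,-0.15,0],[0,-0.1,0,0],[0,-0.2,0,0]],
])

```text
t: 34.75
eef_pos: [0.3793, 0.0864, 0.0937]
eef_rot: [0.001, -0.082, 0.997, 0.0]
wrist_force: [0.5, -0.3, -1.9]
grip_width: 0.0208
finger_force: 59.6
```

>>> carry_out([
  [[0,-0.25,0,0],[0,-0.25,0,0],[0,-0.2,0,0],[0,0,0.15,0],[0,0,0.15,0],[0,0,0.08,0],[0,0,0.04,0],[0,0,0,0]],
])

```text
t: 35.75
eef_pos: [0.402, -0.0517, 0.0093]
eef_rot: [-0.0, -0.081, 0.997, 0.0]
wrist_force: [-0.0, 0.3, -1.4]
grip_width: 0.0212
finger_force: 59.6
```

Lower the last 5 mm, open, and withdraw.

>>> carry_out([
  [[0,0,0.01,0],[0,0,0.01,0],[0,0,0.005,0],[0,0,0,0]],
])

```text
t: 36.25
eef_pos: [0.4023, -0.0518, 0.0043]
eef_rot: [-0.0, -0.081, 0.997, -0.0]
wrist_force: [0.4, 0.4, -1.6]
grip_width: 0.0209
finger_force: 59.6
```

>>> carry_out([
  [[0,0,0,0],[0,0,0,0],[0,0,0,0],[0,0,0,0],[0,0,0,0],[0,0,0,0],[0,0,0,0],[0,0,0,0]],
], fingers=85)

```text
t: 37.25
eef_pos: [0.4023, -0.0518, 0.0043]
eef_rot: [-0.0, -0.081, 0.997, -0.0]
wrist_force: [-0.6, 0.2, 0.8]
grip_width: 0.0851
finger_force: 0.0
```

>>> carry_out([
  [[0,0,-0.05,0],[0,0,-0.1,0],[0,0,-0.2,0],[0,0,-0.25,0],[0,0,-0.25,0],[0,0,-0.25,0],[0.05,-0.15,0,0],[0.05,-0.15,0,0]],
])

```text
t: 38.25
eef_pos: [0.3921, -0.1148, 0.2257]
eef_rot: [0.001, -0.081, 0.997, -0.001]
wrist_force: [0.3, -0.3, -0.5]
grip_width: 0.0849
finger_force: 0.0
```

>>> carry_out([
  [[0,-0.2,0,0],[0,-0.2,0,0],[0,-0.2,0,0],[0,-0.2,0,0],[0,-0.1,0,0],[0,0,0,0],[0,0,0,0]],
])

```text
t: 39.12
eef_pos: [0.4211, -0.291, 0.2246]
eef_rot: [0.0, -0.081, 0.997, 0.0]
wrist_force: [-0.1, 0.4, -1.0]
grip_width: 0.0851
finger_force: 0.0
```

Run:
```python
from h import *
c,q=snap('top','t4.png'); d,p=snap('scene','s4.png')
C=np.vstack([cv2.resize(c[100:260,180:460,::-1],(525,300),interpolation=cv2.INTER_CUBIC),cv2.resize(d[140:300,160:440,::-1],(525,300),interpolation=cv2.INTER_CUBIC)])
cv2.imwrite('pics/end.png',C)
```

```text
(no output)
```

View pics/end.png

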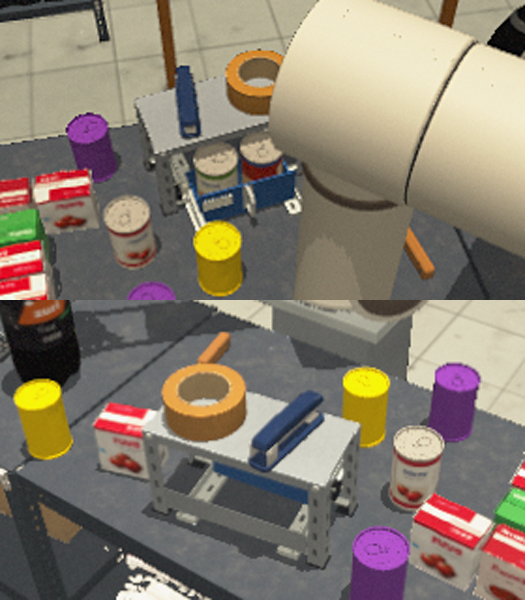

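The tray is out with both tins standing in it at (215,165) and (262,155). The hook lies flat on the bench, and the other goods are where they were. Handing in.

```bash
python3 -c "
from rig import sign_off
print(sign_off())"
```

```text
the job is handed in; nothing more can be done
None
```

The job is handed in at about 39 s: the tray was drawn out past the catch and seated on its end stop at about 16 N along the shelf (about 17 N with the sideways pull), then unhooked. The hook lies flat and clear; both tins stand and the other goods look unmoved. The catch was judged only by feel, from a drop in drag and then a rise at the stop.

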